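Isolate and vent the gauge on an air test rig

ROBOT

A 6-joint arm with a two-finger parallel gripper is mounted at the origin on a cart in front of the work surface, level with it; the furniture and walls round the work are solid. World frame = base frame: x ahead of the robot, y to its left, z up, the work surface at z = 0. Lengths are in m, angles in rad, forces in N, time in s.
With the tool pointing down it reaches from about 0.375 to 0.975 m from the base axis. Payload 3.8 kg.
Tool frame: the origin (TCP) lies midway between the tips of the shut fingers; the grasp point (between the pads) lies 19 mm behind it; z points along the fingers, y is the direction in which the jaws open and shut (so a half turn about z gives the same grasp; the last joint's range is limited). The gripper opens to 85 mm and grips with 20 to 120 N. Pads are 22 mm wide; open, the fingers measure 114 mm over their backs; the gripper's body (76 mm by 85 mm) begins 54 mm behind the grasp point. The pads swing forward as they close: fully open they stand 13 mm farther back than shut.
Start: joints at [-1.365, 0.264, 1.604, -0, 1.274, -0.037], TCP at [0.162, -0.655, 0.231] pointing down, gripper open.
Joint ranges: [-2.63, 2.63], [-0.94, 2.18], [0.31, 2.57], [-1.31, 4.45], [0, 2.66], [-2.55, 2.55]. Speed limits (rad/s): [2.57, 2.57, 3.14, 3.14, 3.14, 3.14].

INTERFACE

Orientations are given as a 3x3 rotation matrix whose columns are the frame's x, y, z axes.
In Python, from workcell import ctrl gives the robot as it stands.
- The arm moves only by the tool carry_out, never from a script. Its argument "increments" is text: rows parted by semicolons, each of 6 numbers parted by spaces: the shift along the world's x, y, z in mm, then the turn, a rotation vector about the world's x, y, z in rad. In form: tx ty tz wx wy wz; .... A call has 1 to 10 rows; each row is the pose to reach, as a shift and turn from the pose commanded when the call began; what a row does not reach only later rows make up. A row lasts 1/12 s, in which the tool goes at most 41.7 mm and 7.16 degrees, less where a joint would pass 70% of its speed; a pose out of reach is approached as far as the arm can. A call with a gripper value outside its range is refused whole. "hand" is the closure in counts, from 0 (fully open) to 255 (shut), set as the call begins (left out, the last holds). The fingers move at their own pace and stop on an object; "newtons" is the grip in N (left out, the last holds). Time passes only in rows, so rows that repeat a pose let the fingers close. It gives the time, the measured TCP pose, the force and the opening at its end, in the units of the state.
- ctrl.get_obs(): the state, without advancing time (a new reading comes with each control period).
- ctrl.capture(name): name is "side" or "top"; returns the picture (400x640x3 uint8, red, green, blue); there is no depth.
- ctrl.camera_model(name): a dict with "intrinsics" (3x3 intrinsics, pixels), "R" (3x3) and "t" (3): a world point X has camera coordinates R X + t. Camera axes: x right, y down, z forward; pixel columns grow to the right and rows downward; lengths in m; the calibration is good to about 2 mm. A picture is of the moment at which its call begins. camera_model takes no time and is no camera call.
- ctrl.job_done(): hands the job in, once; it reports no verdict.
The state is a dict: "clock": time; "joint_pos": joint angles; "dq": joint speeds; "joint_efforts": joint torques, N m; "tool_pos": TCP position; "tcp_rot": TCP orientation; "wrist_force": force on the tool from outside, world axes, zero at the start; "wrist_torque": the same for the moment, N m; "width": opening from 0.0 (shut) to 1.0 (fully open).
Only numpy, scipy, OpenCV 4.12 (cv2) and the standard library are available. Lean on these libraries where they do the work, as an engineer would, in place of code of your own. Each camera call takes 0.05 s, during which the arm holds its last target.

TASK

Take the gauge on the small air test rig out of service by pushing the valve levers with a fingertip, without gripping anything: first push the lever of the supply valve (the valve with the air coupler on its end) round until it is fully shut, squarely across its pipe, and only after that push the lever of the vent valve (the valve with the small, thin silencer on its end) round until it is fully open, in line with its pipe. Push gently, do not lift the rig or shove it along the worktop, and leave the loose parts around it where they are.

Things in the scene. Friction and masses are not known exactly. Their poses are not given: they have to be found in the camera images.
- rig: test rig, loose on the worktop, 2 kg: steel plate 110 x 250 mm, its top 14 mm up. Origin: on the worktop under the plate's centre. Pipe run along its y: air coupler with black lock ring, 23 mm thick (y -127 to -73 mm), supply valve (-78 to -22), brass tee, vent valve (22 to 78), thin ribbed silencer (to 105); gauge beside the tee (x 12 to 90, y -28 to 28). All are 10 mm or more below the levers, but for the valve stems.
- supply_valve_lever (a joint): supply valve lever angle, rad: 0 = fully open, lever along the pipe to the rig's -y (out over the coupler); 1.57 = fully shut, lever across the pipe to the rig's +x. Grows counterclockwise from above; stops at 0 and 1.57. Friction about 0.03 N m, stays where left. Starts at 0 to 0.3.
- vent_valve_lever (a joint): vent valve lever angle, rad: 0 = fully open, lever along the pipe to the rig's +y (out over the silencer); 1.57 = fully shut, lever across the pipe to the rig's -x. Opening turns it clockwise from above; stops at 0 and 1.57. Friction about 0.03 N m, stays where left. Starts at 1.4 to 1.57.
- supply_pivot (a point): point on the supply valve's upright lever axis at the mid-thickness of its lever, 62.5 mm above the worktop. The lever is a flat red bar 16 mm wide and 3 mm thick (61 to 64 mm above the worktop), reaching 80 mm from this axis on one side and 8 mm on the other.
- vent_pivot (a point): the same point for the vent valve, whose lever is the same size and at the same height.
- supply_push (a point): point on the centre line of the supply valve's lever, 60 mm from its axis: a good place to push its edge; turns with the lever.
- vent_push (a point): the same point on the vent valve's lever.
- bushing: loose light-grey turned bushing, 50 mm across and 46 mm high, standing near the rig; origin at its underside. Leave alone.
- loose_bearing: loose ball bearing, 47 mm across and 14 mm high, lying near the rig; origin at its underside. Leave alone.
- carton: loose white and grey carton, 50 x 75 x 42 mm, near the rig; origin at its underside. Leave alone.

How it is judged:
On the way:
1. the supply valve is shut while the vent valve is still shut (value of joint supply_valve_lever above 1.4 rad and value of joint vent_valve_lever above 1.2 rad), for 0.2 s.
At the end, for the whole second after the job is handed in: supply lever within 0.17 rad (10 degrees) of fully shut, vent lever within 0.17 rad of fully open; the rig still and flat on the worktop, its valve pivots less than 25 mm from where they started; bushing, bearing and carton less than 20 mm from where they started (value of joint supply_valve_lever above 1.4 rad and value of joint vent_valve_lever below 0.17 rad and distance of each of supply_pivot, vent_pivot from where it was at the start of the episode below 0.025 m and height (world z) of rig below 0.006 m and linear speed of rig below 0.02 m/s and angle between rig's own z axis and vertical below 0.05 rad and distance of each of bushing, loose_bearing, carton from where it was at the start of the episode below 0.02 m); the robot touches nothing.
It fails at once if the vent valve is opened (lever more than 0.37 rad from shut) before the supply valve is shut (value of joint vent_valve_lever below 1.2 rad and value of joint supply_valve_lever below 1.38 rad).
It fails at once if the supply lever is gripped or forced (more than 25 N of finger contact) (contact force between the fingers and supply_valve_lever above 25 N).
It fails at once if the vent lever is gripped or forced (more than 25 N of finger contact) (contact force between the fingers and vent_valve_lever above 25 N).
It fails at once if the rig is lifted, tipped, or shoved so that a valve pivot moves more than 25 mm (height (world z) of rig above 0.008 m or angle between rig's own z axis and vertical above 0.08 rad or distance of any of supply_pivot, vent_pivot from where it was at the start of the episode above 0.025 m).
It fails at once if a loose part beside the rig is moved more than 20 mm or lifted (distance of any of bushing, loose_bearing, carton from where it was at the start of the episode above 0.02 m).
It also fails if it takes over 48 s, if anything falls off the work surface, if the arm or the gripper's body presses on something with over 40 N, if the wrist force passes 120 N, or if a joint passes its speed limit or range.

## Working session

There is one attempt and no reset: what is moved stays moved. The work goes in short steps, Python scripts to look and compute and a tool call to move; the robot and the scene stay as the last step left them, time stands still between calls to the robot, and variables do not carry over. Pictures are saved under pics/ and viewed, and the job is handed in when it is done.

Besides the shell and the picture viewer there is one more tool, called in YAML: its name, and indented under it one key for each argument. carry_out: Moves the arm, as the interface text tells. Its arguments: {"type":"object","properties":{"increments":{"type":"string"},"hand":{"type":"number"},"newtons":{"type":"number"}},"required":["increments"]}

```bash
mkdir -p pics
python3 - <<'E'
from workcell import ctrl
import cv2
for n in("top","side"):
    cv2.imwrite(f"pics/{n}0.png",ctrl.capture(n)[:,:,::-1])
    m=ctrl.camera_model(n);print(n,m)
o=ctrl.get_obs();print(o["clock"],o["tool_pos"],o["tcp_rot"],o["width"])
E
```

```text
top {'intrinsics': array([[503.84292416,   0.        , 315.33367378],
       [  0.        , 503.84292416, 200.0754951 ],
       [  0.        ,   0.        ,   1.        ]]), 'R': array([[ 2.52411235e-02, -9.99681319e-01,  3.83560441e-04],
       [-9.99513692e-01, -2.52439150e-02, -1.83064009e-02],
       [ 1.83102496e-02,  7.87002140e-05, -9.99832350e-01]]), 't': array([0.0221037 , 0.55772741, 0.95843998])}
side {'intrinsics': array([[497.57580731,   0.        , 324.53961905],
       [  0.        , 497.57580731, 196.32193597],
       [  0.        ,   0.        ,   1.        ]]), 'R': array([[ 0.97459631, -0.22393596,  0.00383683],
       [-0.14434037, -0.64110135, -0.75376052],
       [ 0.17125388,  0.73405841, -0.65713801]]), 't': array([-0.53282095,  0.16025014,  1.02871416])}
0.1 [ 0.16215537 -0.65453277  0.23005733] [[ 9.70653075e-01  2.40483724e-01 -4.31266656e-04]
 [ 2.40484101e-01 -9.70650951e-01  2.03186304e-03]
 [ 7.00206015e-05 -2.07594688e-03 -9.99997843e-01]] 0.9993165804272649
```

View pics/top0.png

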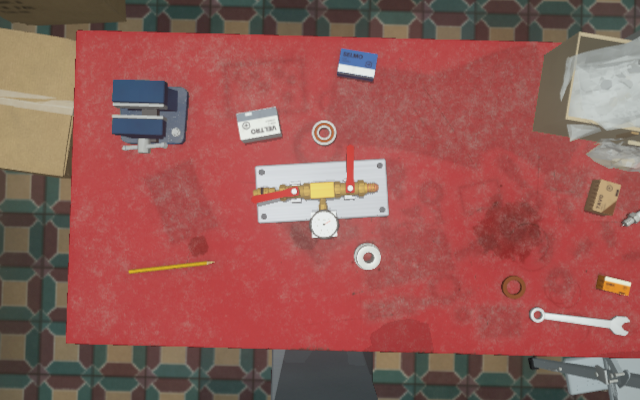

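View pics/side0.png

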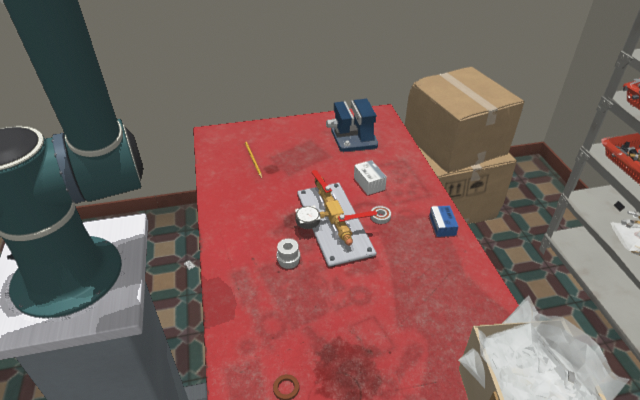

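The rig lies with its coupler to the left at about (262,193) in the top view. The supply pivot is near (294,190), with its lever to (257,198). The vent pivot is near (350,188), with its lever to (350,146). The gauge at (323,225) points towards the robot. I'll zoom in to measure.

```bash
cat > h.py <<'E'
from workcell import ctrl
import cv2,numpy as np
def ray(n,uv,z):
    m=ctrl.camera_model(n);K,R,t=m["intrinsics"],m["R"],m["t"]
    d=R.T@np.linalg.solve(K,[uv[0],uv[1],1]);c=-R.T@t
    return c+d*(z-c[2])/d[2]
def proj(n,X):
    m=ctrl.camera_model(n);p=m["intrinsics"]@(m["R"]@np.array(X)+m["t"]);return p[:2]/p[2]
E
python3 - <<'E'
import cv2
a=cv2.imread("pics/top0.png");cv2.imwrite("pics/top0z.png",cv2.resize(a[130:280,230:400],None,fx=4,fy=4,interpolation=cv2.INTER_CUBIC)[:600])
a=cv2.imread("pics/side0.png");cv2.imwrite("pics/side0z.png",cv2.resize(a[150:280,260:420],None,fx=4.5,fy=4.5,interpolation=cv2.INTER_CUBIC))
E
```

```text
(no output)
```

View pics/top0z.png

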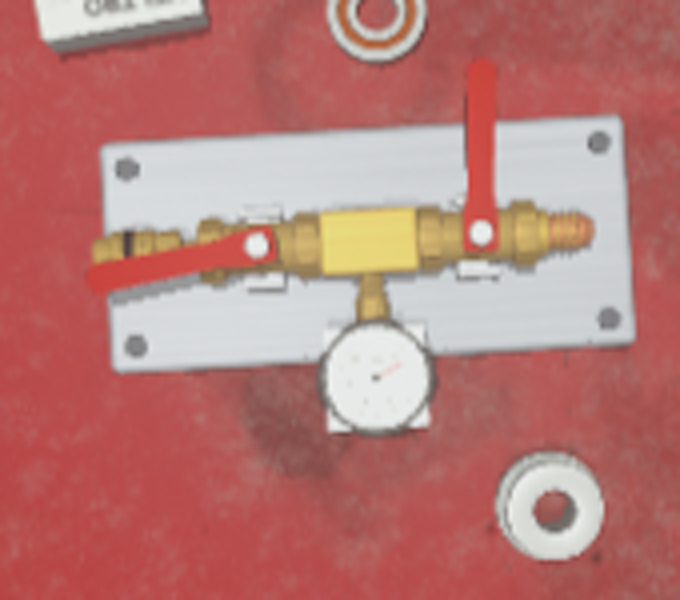

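View pics/side0z.png

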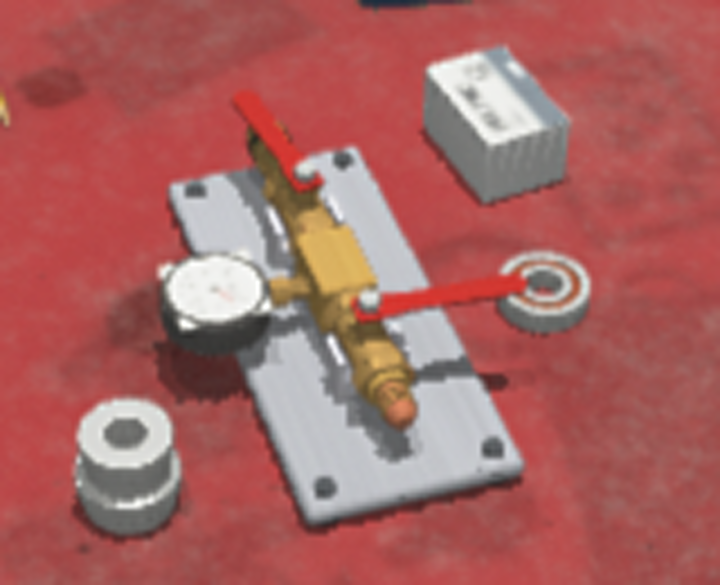

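In the zoomed view the supply pivot is at zoom (257,245) with its lever tip at (92,277), and the coupler's black ring is below it. The vent pivot is at (481,233) with its lever tip at (481,65), and the ribbed silencer is on its right. The bushing is at (550,505), the bearing at (377,12) and the gauge at (376,377).

Run:
```python
from h import *
f=lambda x,y:((x+.5)/4-.5+230,(y+.5)/4-.5+130)
P={}
for k,(p,z) in dict(sp=((257,245),.068),st=((92,277),.064),vp=((481,233),.068),vt=((481,65),.064),bush=((550,505),.046),bear=((377,12),.014),gauge=((376,377),.05),c1=((102,147),.014),c2=((622,117),.014),c3=((634,342),.014),c4=((114,372),.014)).items():
    P[k]=ray("top",f(*p),z);print(k,P[k].round(4))
d=P["vp"]-P["sp"];print(np.linalg.norm(d[:2]));ry=d[:2]/np.linalg.norm(d[:2]);rx=np.array([ry[1],-ry[0]])
e=(P["c2"]+P["c3"]-P["c1"]-P["c4"])[:2];print("ry",ry,e/np.linalg.norm(e),"rx",rx)
for a,b in(("sp","st"),("vp","vt")):
    l=(P[b]-P[a])[:2];print(np.linalg.norm(l),l@rx,l@ry)
# side cross-check
g=lambda x,y:((x+.5)/4.5-.5+260,(y+.5)/4.5-.5+150)
print("side",ray("side",g(305,170),.068),ray("side",g(370,298),.068))
```

```text
sp [0.5713 0.0749 0.068 ]
st [0.5552 0.1488 0.064 ]
vp [ 0.5792 -0.025   0.068 ]
vt [ 0.655  -0.0235  0.064 ]
bush [ 0.4567 -0.061   0.046 ]
bear [0.6853 0.0232 0.014 ]
gauge [0.5132 0.02   0.05  ]
c1 [0.6179 0.152  0.014 ]
c2 [ 0.6383 -0.0942  0.014 ]
c3 [ 0.5318 -0.1024  0.014 ]
c4 [0.5114 0.1434 0.014 ]
0.10028645098008718
ry [ 0.07872644 -0.99689626] [ 0.0828196  -0.99656456] rx [-0.99689626 -0.07872644]
0.07557014934581464 0.010231597782459691 -0.0748743072019147
0.07577762526333774 -0.0756481843556346 0.004427267130721231
side [0.56999755 0.07347983 0.068     ] [ 0.57857615 -0.02536172  0.068     ]
```

carry_out:
  increments: "142 265 0 0 0 0; 142 265 0 0 0 0; 142 265 0 0 0 0; 142 265 0 0 0 0; 142 265 0 0 0 0; 142 265 0 0 0 0; 142 265 0 0 0 0; 142 265 0 0 0 0; 142 265 0 0 0 0; 142 265 0 0 0 0"
  hand: 255
  newtons: 20

```text
clock: 0.93
tool_pos: [0.3043, -0.3901, 0.2312]
tcp_rot: [[0.97, 0.242, -0.0], [0.242, -0.97, -0.001], [-0.001, 0.001, -1.0]]
wrist_force: [-0.2, 0.7, 0.2]
width: -0.004
```

carry_out:
  increments: "284 529 0 0 0 0; 284 529 0 0 0 0; 284 529 0 0 0 0; 284 529 0 0 0 0; 284 529 0 0 0 0; 284 529 0 0 0 0; 284 529 0 0 0 0; 284 529 0 0 0 0; 284 529 0 0 0 0; 284 529 0 0 0 0"

```text
clock: 1.77
tool_pos: [0.5029, -0.023, 0.2314]
tcp_rot: [[0.971, 0.238, 0.001], [0.238, -0.971, -0.001], [0.0, 0.001, -1.0]]
wrist_force: [0.3, -1.4, 0.6]
width: -0.0
```

carry_out:
  increments: "86 163 -131 0 0 -0.03; 86 163 -131 0 0 -0.03; 86 163 -131 0 0 -0.03; 86 163 -131 0 0 -0.03; 86 163 -131 0 0 -0.03; 86 163 -131 0 0 -0.03; 86 163 -131 0 0 -0.03; 86 163 -131 0 0 -0.03; 86 163 -131 0 0 -0.03; 86 163 -131 0 0 -0.03"

```text
clock: 2.6
tool_pos: [0.5883, 0.1383, 0.1014]
tcp_rot: [[0.978, 0.209, 0.002], [0.209, -0.978, -0.0], [0.002, 0.0, -1.0]]
wrist_force: [0.9, 0.5, -0.4]
width: 0.006
```

Run:
```python
from h import *
a=ctrl.capture("side")[:,:,::-1];cv2.imwrite("pics/s1.png",cv2.resize(a[100:280,240:420],None,fx=3.3,fy=3.3,interpolation=cv2.INTER_CUBIC))
o=ctrl.get_obs();print(o["tool_pos"],o["joint_pos"],proj("side",o["tool_pos"]))
```

```text
[0.58823009 0.13841474 0.1016314 ] [ 1.90068070e-01  2.41851672e-01  1.88399254e+00 -3.71796441e-04
  1.01373236e+00  1.55015355e+00] [328.75343109 157.85898981]
```

View pics/s1.png

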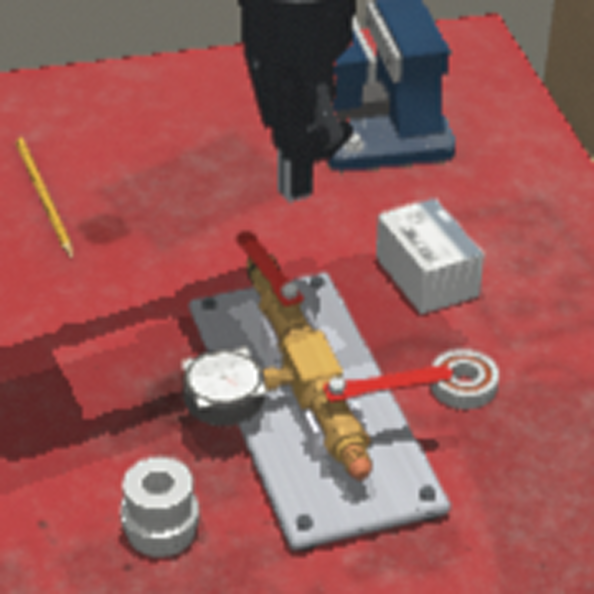

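The side view shows the closed fingertip at zoom (296,196), which agrees with the TCP projection. It is above and beyond the supply lever, so I'll lower it and work out the arc.

carry_out:
  increments: "0 0 -20 0 0 0; 0 1 -45 0 0 0; 0 1 -45 0 0 0; 0 1 -45 0 0 0; 0 1 -45 0 0 0"

```text
clock: 3.07
tool_pos: [0.5881, 0.1405, 0.0568]
tcp_rot: [[0.978, 0.21, 0.002], [0.21, -0.978, 0.0], [0.002, 0.0, -1.0]]
wrist_force: [0.6, 0.1, 0.7]
width: 0.001
```

```bash
cat >> h.py <<'E'
sp=np.array([.571,.0745]);vp=np.array([.5788,-.025]);ry=np.array([.081,-.9967]);rx=np.array([-.9967,-.081])
def sup(th,gap=0,r=.06,h=.019):
    u=-ry*np.cos(th)+rx*np.sin(th);n=rx*np.cos(th)+ry*np.sin(th)
    return sp+r*u-(h+gap)*n, np.arctan2(-n[1],-n[0])
def ven(ph,gap=0,r=.06,h=.019):
    u=ry*np.cos(ph)-rx*np.sin(ph);n=ry*np.sin(ph)+rx*np.cos(ph)
    return vp+r*u-(h+gap)*n, np.arctan2(-n[1],-n[0])
def rows(f,ths):
    o=ctrl.get_obs();p=o["tool_pos"];y=np.arctan2(o["tcp_rot"][1,0],o["tcp_rot"][0,0])
    print(o["clock"],p.round(4),round(y,3),o["wrist_force"].round(1))
    for t in ths:
        q,a=f(t);print(round(t,2),(1e3*(q-p[:2])).round(1),round(a-y,3))
E
python3 - <<'E'
from h import *
rows(sup,[.14,.22,.3,.38,.46,.54,.62,.7,.78,.86,.94,1.02,1.1,1.18,1.26,1.34,1.42,1.47,1.5])
E
```

```text
3.0667 [0.5881 0.1405 0.0568] 0.212 [0.6 0.1 0.7]
0.14 [-11.7  -3.3] 0.009
0.22 [-16.7  -3. ] 0.089
0.3 [-21.8  -3.2] 0.169
0.38 [-26.8  -3.8] 0.249
0.46 [-31.7  -4.7] 0.329
0.54 [-36.5  -6.1] 0.409
0.62 [-41.3  -7.9] 0.489
0.7 [-45.8 -10. ] 0.569
0.78 [-50.2 -12.4] 0.649
0.86 [-54.4 -15.3] 0.729
0.94 [-58.3 -18.4] 0.809
1.02 [-62.  -21.9] 0.889
1.1 [-65.4 -25.6] 0.969
1.18 [-68.4 -29.6] 1.049
1.26 [-71.2 -33.8] 1.129
1.34 [-73.6 -38.2] 1.209
1.42 [-75.6 -42.8] 1.289
1.47 [-76.7 -45.8] 1.339
1.5 [-77.3 -47.6] 1.369
```

carry_out:
  increments: "-6 -2 0 0 0 0; -11.7 -3.3 0 0 0 0.01; -16.7 -3 0 0 0 0.09; -21.8 -3.2 0 0 0 0.17; -26.8 -3.8 0 0 0 0.25; -31.7 -4.7 0 0 0 0.33; -36.5 -6 0 0 0 0.41; -41.3 -7.9 0 0 0 0.49; -45.8 -10 0 0 0 0.57; -50.2 -12.4 0 0 0 0.65"

```text
clock: 3.9
tool_pos: [0.5377, 0.1287, 0.0568]
tcp_rot: [[0.647, 0.763, 0.003], [0.763, -0.647, 0.001], [0.003, 0.002, -1.0]]
wrist_force: [0.3, 0.6, -0.2]
width: -0.002
```

Run:
```python
from h import *
a=ctrl.capture("side")[:,:,::-1];cv2.imwrite("pics/s2.png",cv2.resize(a[100:280,240:420],None,fx=3.3,fy=3.3,interpolation=cv2.INTER_CUBIC))
rows(sup,[.78,.86,.94,1.02,1.1,1.18,1.26,1.34,1.42,1.46,1.5])
```

```text
3.95 [0.5366 0.1282 0.0565] 0.871 [-0.5 -0.2  0.5]
0.78 [ 1.3 -0.2] -0.01
0.86 [-2.9 -3. ] 0.07
0.94 [-6.8 -6.2] 0.15
1.02 [-10.5  -9.6] 0.23
1.1 [-13.9 -13.4] 0.31
1.18 [-16.9 -17.4] 0.39
1.26 [-19.7 -21.6] 0.47
1.34 [-22.1 -26. ] 0.55
1.42 [-24.1 -30.6] 0.63
1.46 [-25. -33.] 0.67
1.5 [-25.8 -35.4] 0.71
```

View pics/s2.png

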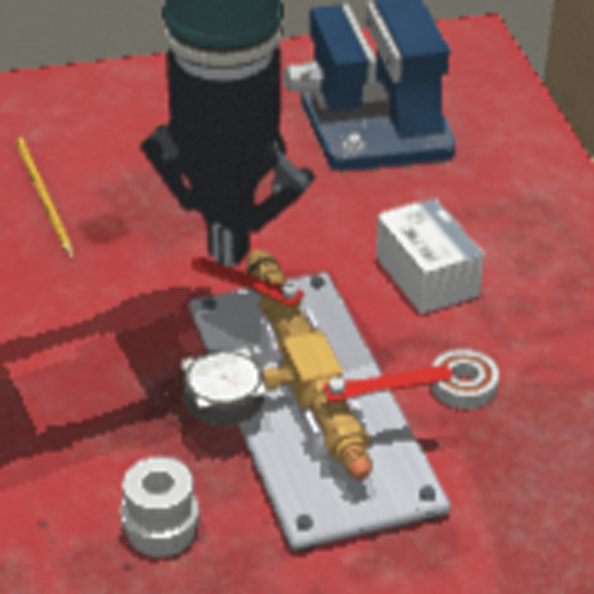

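The lever, with its tip at (197,265), is turning with the fingertip and the rig hasn't moved. I'll continue to about 1.5 rad.

carry_out:
  increments: "-4.2 -2.9 0 0 0 0.08; -8.1 -6 0 0 0 0.16; -11.8 -9.5 0 0 0 0.24; -15.2 -13.2 0 0 0 0.32; -18.2 -17.2 0 0 0 0.4; -21 -21.4 0 0 0 0.48; -23.4 -25.8 0 0 0 0.56; -25.4 -30.4 0 0 0 0.64; -26.3 -32.8 0 0 0 0.68; -27.1 -35.2 0 0 0 0.72"

```text
clock: 4.78
tool_pos: [0.5104, 0.0934, 0.0564]
tcp_rot: [[-0.012, 1.0, 0.002], [1.0, 0.012, 0.001], [0.001, 0.002, -1.0]]
wrist_force: [0.7, -0.1, 0.8]
width: -0.002
```

Run:
```python
from h import *
a=ctrl.capture("side")[:,:,::-1];cv2.imwrite("pics/s3.png",cv2.resize(a[100:280,240:420],None,fx=3.3,fy=3.3,interpolation=cv2.INTER_CUBIC))
a=ctrl.capture("top")[:,:,::-1];cv2.imwrite("pics/t3.png",cv2.resize(a[130:280,230:400],None,fx=4,fy=4,interpolation=cv2.INTER_CUBIC))
rows(sup,[1.46,1.5,1.54])
```

```text
4.8833 [0.5102 0.0932 0.0561] 1.581 [ 0.4 -0.1  0.3]
1.46 [1.4 2.1] -0.04
1.5 [ 0.6 -0.3] -0.0
1.54 [-0.1 -2.7] 0.04
```

View pics/s3.png

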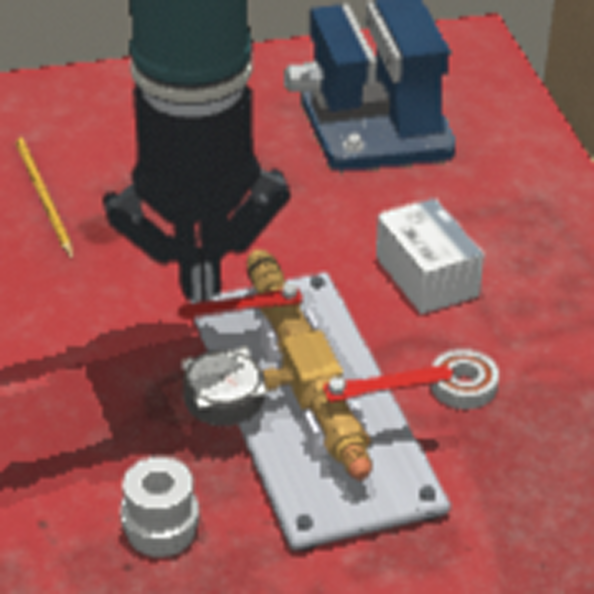

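View pics/t3.png

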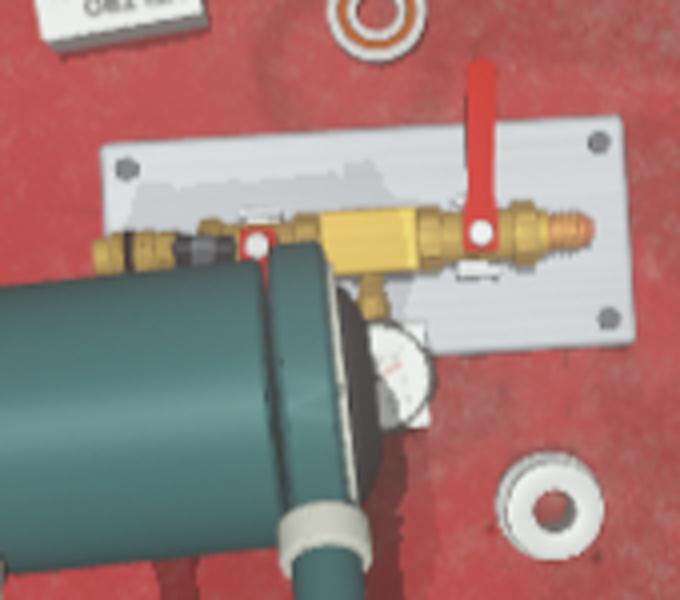

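Run:
```python
from h import *
g=lambda x,y:((x+.5)/3.3-.5+240,(y+.5)/3.3-.5+100)
a=ray("side",g(290,291),.066);b=ray("side",g(184,312),.0625);l=(b-a)[:2];print(a,b,np.arctan2(l@rx,-l@ry))
c=ray("side",g(337,385),.066);d=ray("side",g(448,373),.0625);l=(d-c)[:2];print(c,d,np.arctan2(-l@rx,l@ry))
```

```text
[0.57051038 0.07418474 0.066     ] [0.49548435 0.07242067 0.0625    ] 1.5132148848045301
[ 0.57865299 -0.02475657  0.066     ] [ 0.65379533 -0.02613079  0.0625    ] 1.4714200467429999
```

The supply lever now runs from (290,291) to (184,312), which is about 1.5 rad. I'll nudge it in small steps while watching the force.

carry_out:
  increments: "-0.5 -1 0 0 0 0.02; -0.5 -2 0 0 0 0.03; -0.5 -3 0 0 0 0.05; -0.5 -3 0 0 0 0.05"

```text
clock: 5.22
tool_pos: [0.5095, 0.0903, 0.0553]
tcp_rot: [[-0.063, 0.998, -0.0], [0.998, 0.063, -0.0], [-0.0, -0.0, -1.0]]
wrist_force: [0.5, 0.2, -0.7]
width: 0.001
```

Run:
```python
from h import *
a=ctrl.capture("side")[:,:,::-1];cv2.imwrite("pics/s4.png",cv2.resize(a[150:230,280:400],None,fx=6,fy=6,interpolation=cv2.INTER_CUBIC))
rows(sup,[1.54])
```

```text
5.2667 [0.5095 0.0903 0.0553] 1.633 [ 0.2  1.  -0.5]
1.54 [0.6 0.2] -0.012
```

View pics/s4.png

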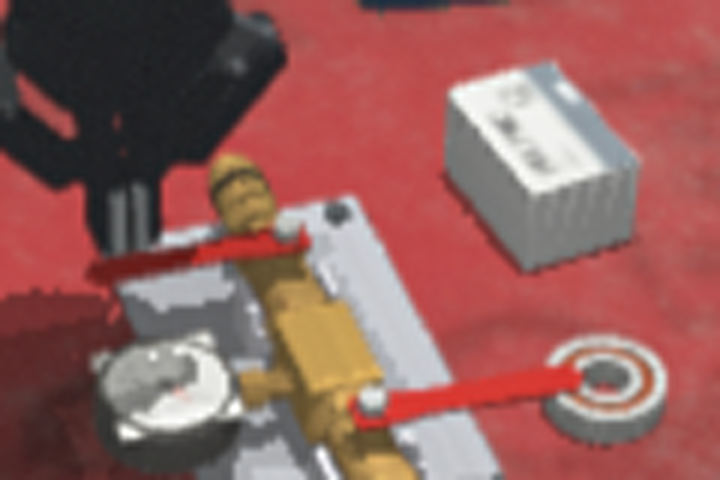

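carry_out:
  increments: "0 -0.7 0 0 0 0; 0 -1.5 0 0 0 0; 0 -1.5 0 0 0 0"

```text
clock: 5.52
tool_pos: [0.5095, 0.089, 0.0552]
tcp_rot: [[-0.062, 0.998, -0.0], [0.998, 0.062, 0.0], [0.0, -0.0, -1.0]]
wrist_force: [-0.2, 1.4, 1.1]
width: -0.002
```

carry_out:
  increments: "0 10 0 0 0 0; 0 20 0 0 0 0; 0 20 25 0 0 0; 0 20 60 0 0 0; 0 20 60 0 0 0"

```text
clock: 5.93
tool_pos: [0.5141, 0.1106, 0.1215]
tcp_rot: [[-0.063, 0.998, 0.01], [0.998, 0.063, 0.002], [0.001, 0.01, -1.0]]
wrist_force: [1.8, 0.1, 1.3]
width: 0.0
```

Run:
```python
from h import *
rows(lambda t:ven(t,.014),[1.5])
```

```text
5.9333 [0.5141 0.1106 0.1215] 1.634 [1.8 0.1 1.3]
1.5 [ 124.4 -102. ] -0.053
```

carry_out:
  increments: "129 -100 0 0 0 -0.06; 129 -100 0 0 0 -0.06; 129 -100 0 0 0 -0.06; 129 -100 0 0 0 -0.06; 129 -100 0 0 0 -0.06; 129 -100 0 0 0 -0.06; 129 -100 0 0 0 -0.06; 129 -100 0 0 0 -0.06"

```text
clock: 6.6
tool_pos: [0.6373, 0.01, 0.1148]
tcp_rot: [[-0.003, 1.0, -0.002], [1.0, 0.003, 0.0], [0.0, -0.002, -1.0]]
wrist_force: [0.2, 0.2, 0.5]
width: -0.002
```

Run:
```python
from h import *
a=ctrl.capture("side")[:,:,::-1];cv2.imwrite("pics/s5.png",cv2.resize(a[100:280,240:420],None,fx=3.3,fy=3.3,interpolation=cv2.INTER_CUBIC))
a=ctrl.capture("top")[:,:,::-1];cv2.imwrite("pics/t5.png",cv2.resize(a[130:280,230:400],None,fx=4,fy=4,interpolation=cv2.INTER_CUBIC))
rows(lambda t:ven(t,.014),[1.5])
```

```text
6.7 [0.6374 0.0101 0.1151] 1.574 [ 0.1 -0.   0.6]
1.5 [ 1.  -1.4] 0.007
```

View pics/s5.png

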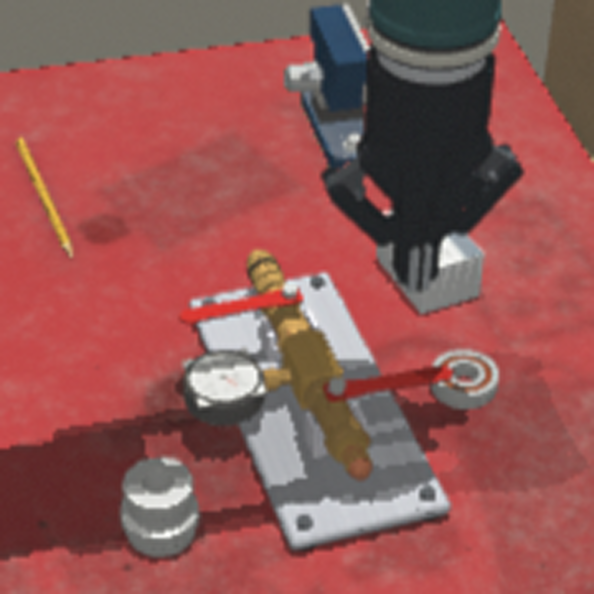

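View pics/t5.png

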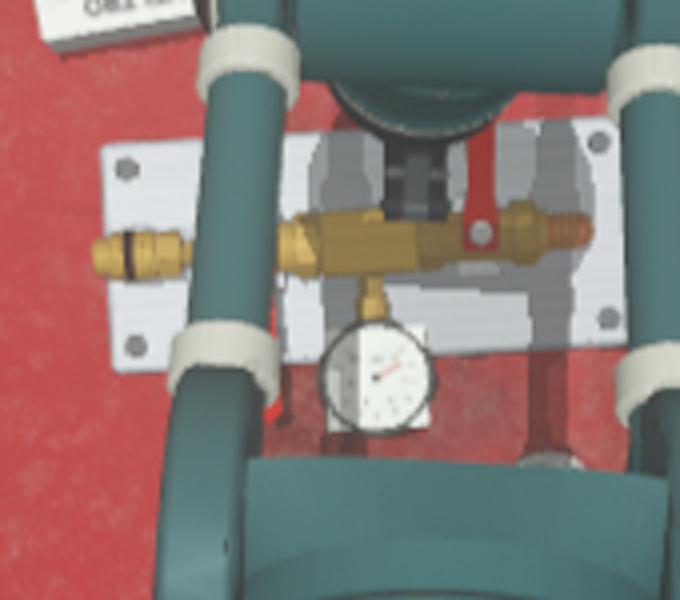

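The supply lever's tip is now at side (184,317), square to the pipe. The vent lever is untouched and the rig hasn't moved. Next I'll lower beside the vent lever.

carry_out:
  increments: "1 0 -30 0 0 0; 1 0 -58 0 0 0; 1 0 -58 0 0 0; 1 0 -58 0 0 0; 1 0 -58 0 0 0"

```text
clock: 7.12
tool_pos: [0.6398, 0.0093, 0.0584]
tcp_rot: [[-0.003, 1.0, 0.001], [1.0, 0.003, 0.0], [0.0, 0.001, -1.0]]
wrist_force: [0.1, 0.0, 0.0]
width: 0.002
```

Run:
```python
from h import *
rows(ven,[1.5,1.42,1.34,1.26,1.18,1.1,1.02,.94,.86,.78,.7,.62,.54,.46,.38,.3,.22,.16,.12,.08,.04,0])
```

```text
7.1167 [0.6398 0.0093 0.0584] 1.573 [0.1 0.  0. ]
1.5 [ -1.2 -14.7] 0.008
1.42 [  0.2 -19.5] -0.072
1.34 [  1.2 -24.5] -0.152
1.26 [  1.8 -29.5] -0.232
1.18 [  2.  -34.5] -0.312
1.1 [  1.7 -39.5] -0.392
1.02 [  1.1 -44.5] -0.472
0.94 [  0.1 -49.5] -0.552
0.86 [ -1.3 -54.3] -0.632
0.78 [ -3.1 -59. ] -0.712
0.7 [ -5.2 -63.5] -0.792
0.62 [ -7.8 -67.9] -0.872
0.54 [-10.6 -72.1] -0.952
0.46 [-13.8 -76. ] -1.032
0.38 [-17.3 -79.6] -1.112
0.3 [-21.  -82.9] -1.192
0.22 [-25. -86.] -1.272
0.16 [-28.2 -88. ] -1.332
0.12 [-30.4 -89.3] -1.372
0.08 [-32.6 -90.5] -1.412
0.04 [-34.9 -91.6] -1.452
0 [-37.2 -92.6] -1.492
```

carry_out:
  increments: "-1 -7 -1 0 0 0; -1.2 -14.5 -1 0 0 0; 0.2 -19.5 -1 0 0 -0.07; 1.2 -24.5 -1 0 0 -0.15; 1.8 -29.5 -1 0 0 -0.23; 2 -34.5 -1 0 0 -0.31; 1.7 -39.5 -1 0 0 -0.39; 1.1 -44.5 -1 0 0 -0.47; 0 -49.5 -1 0 0 -0.55; -1.3 -54.3 -1 0 0 -0.63"

```text
clock: 7.95
tool_pos: [0.6392, -0.0464, 0.058]
tcp_rot: [[0.591, 0.806, 0.003], [0.806, -0.591, 0.0], [0.002, 0.002, -1.0]]
wrist_force: [-0.1, 1.8, 0.6]
width: 0.002
```

Run:
```python
from h import *
a=ctrl.capture("side")[:,:,::-1];cv2.imwrite("pics/s6.png",cv2.resize(a[100:280,240:420],None,fx=3.3,fy=3.3,interpolation=cv2.INTER_CUBIC))
rows(ven,[.86,.78])
```

```text
8.0 [ 0.6389 -0.0473  0.0578] 0.934 [-0.8  0.   0.1]
0.86 [-0.4  2.3] 0.007
0.78 [-2.2 -2.4] -0.073
```

View pics/s6.png

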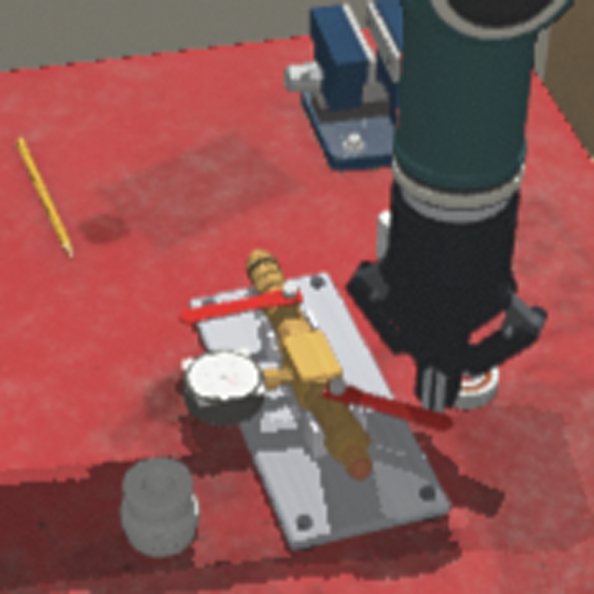

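The vent lever, with its tip at (448,423), is halfway round, and the supply lever is still square.

carry_out:
  increments: "-1.8 -4.7 0 0 0 -0.08; -3.9 -9.2 0 0 0 -0.16; -6.5 -13.6 0 0 0 -0.24; -9.3 -17.8 0 0 0 -0.32; -12.5 -21.7 0 0 0 -0.4; -16 -25.3 0 0 0 -0.48; -19.7 -28.6 0 0 0 -0.56; -23.7 -31.7 0 0 0 -0.64; -27 -33.7 0 0 0 -0.7; -27 -33.7 0 0 0 -0.7"

```text
clock: 8.83
tool_pos: [0.6117, -0.0803, 0.0576]
tcp_rot: [[0.971, 0.24, 0.002], [0.24, -0.971, -0.001], [0.002, 0.001, -1.0]]
wrist_force: [0.1, -0.8, -0.2]
width: -0.0
```

Run:
```python
from h import *
a=ctrl.capture("side")[:,:,::-1];cv2.imwrite("pics/s7.png",cv2.resize(a[100:280,240:420],None,fx=3.3,fy=3.3,interpolation=cv2.INTER_CUBIC))
rows(ven,[.16,.12,.08,.04,0])
```

```text
8.8833 [ 0.6117 -0.08    0.0574] 0.245 [-0.2  0.  -0.4]
0.16 [-0.2  1.2] -0.003
0.12 [-2.3 -0. ] -0.043
0.08 [-4.6 -1.2] -0.083
0.04 [-6.8 -2.3] -0.123
0 [-9.1 -3.3] -0.163
```

View pics/s7.png

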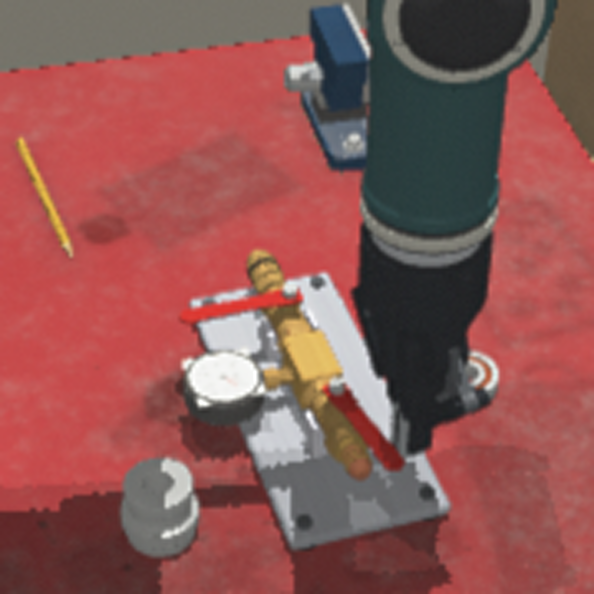

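The vent lever's tip is at (397,465), about 0.16 rad short of the stop. I'll creep on.

carry_out:
  increments: "-2.3 -0.5 0 0 0 -0.04; -4.6 -1.2 0 0 0 -0.08; -6.6 -2 0 0 0 -0.12; -6.6 -2 0 0 0 -0.12; -6.6 -2 0 0 0 -0.12"

```text
clock: 9.3
tool_pos: [0.6052, -0.0814, 0.0568]
tcp_rot: [[0.992, 0.125, 0.001], [0.125, -0.992, -0.0], [0.001, 0.0, -1.0]]
wrist_force: [1.0, -0.1, -0.3]
width: -0.001
```

carry_out:
  increments: "-0.7 -0.3 0 0 0 -0.02; -1.5 -0.5 0 0 0 -0.03; -1.5 -0.5 0 0 0 -0.03"

```text
clock: 9.55
tool_pos: [0.6032, -0.0817, 0.0564]
tcp_rot: [[0.996, 0.093, 0.0], [0.093, -0.996, -0.0], [0.0, 0.0, -1.0]]
wrist_force: [0.3, -0.4, 0.5]
width: 0.001
```

Run:
```python
from h import *
a=ctrl.capture("side")[:,:,::-1];cv2.imwrite("pics/s8.png",cv2.resize(a[170:260,300:400],None,fx=6,fy=6,interpolation=cv2.INTER_CUBIC))
rows(ven,[.04,0])
```

```text
9.6 [ 0.6032 -0.0817  0.0563] 0.093 [ 0.2 -0.6 -0.7]
0.04 [ 1.7 -0.6] 0.028
0 [-0.6 -1.6] -0.012
```

View pics/s8.png

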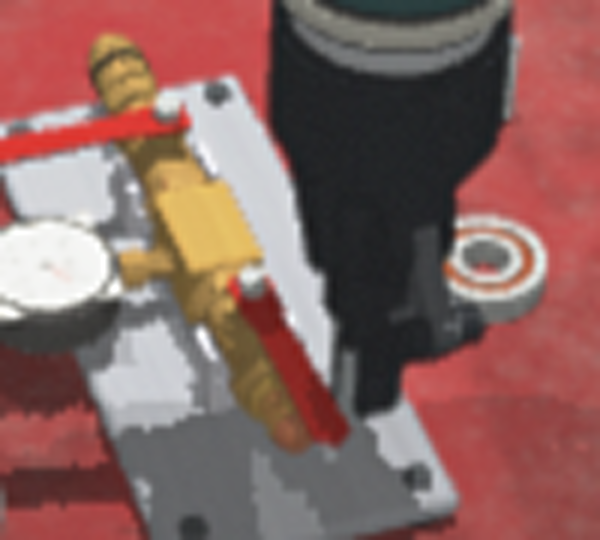

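carry_out:
  increments: "-0.7 0 0 0 0 0; -1 0 0 0 0 0; -1 0 0 0 0 0"

```text
clock: 9.85
tool_pos: [0.6021, -0.0817, 0.0562]
tcp_rot: [[0.996, 0.093, -0.0], [0.093, -0.996, 0.0], [-0.0, -0.0, -1.0]]
wrist_force: [1.2, -1.1, 0.8]
width: 0.002
```

carry_out:
  increments: "10 0 0 0 0 0; 20 0 0 0 0 0; 20 0 0 0 0 0; 20 0 40 0 0 0; 20 0 80 0 0 0; 20 -40 110 0 0 0; 20 -80 110 0 0 0; 20 -120 110 0 0 0; 20 -160 110 0 0 0; 20 -200 110 0 0 0"

```text
clock: 10.68
tool_pos: [0.6225, -0.2832, 0.167]
tcp_rot: [[0.996, 0.093, 0.001], [0.093, -0.996, -0.0], [0.001, 0.0, -1.0]]
wrist_force: [1.0, 0.3, -0.7]
width: -0.0
```

carry_out:
  increments: "-40 -150 0 0 0 0; -40 -150 0 0 0 0; -40 -150 0 0 0 0; -40 -150 0 0 0 0; -40 -150 0 0 0 0; -40 -150 0 0 0 0; -40 -150 0 0 0 0"

```text
clock: 11.27
tool_pos: [0.5822, -0.4312, 0.1658]
tcp_rot: [[0.996, 0.092, -0.0], [0.092, -0.996, 0.001], [-0.0, -0.001, -1.0]]
wrist_force: [0.7, 0.2, 0.1]
width: -0.005
```

Run:
```python
from h import *
a=ctrl.capture("side")[:,:,::-1];cv2.imwrite("pics/s9.png",cv2.resize(a[150:280,260:420],None,fx=4.5,fy=4.5,interpolation=cv2.INTER_CUBIC))
a=ctrl.capture("top")[:,:,::-1];cv2.imwrite("pics/t9.png",cv2.resize(a[130:280,230:400],None,fx=4,fy=4,interpolation=cv2.INTER_CUBIC))
print(ctrl.get_obs()["tool_pos"])
```

```text
[ 0.58268669 -0.43007204  0.16603234]
```

View pics/s9.png

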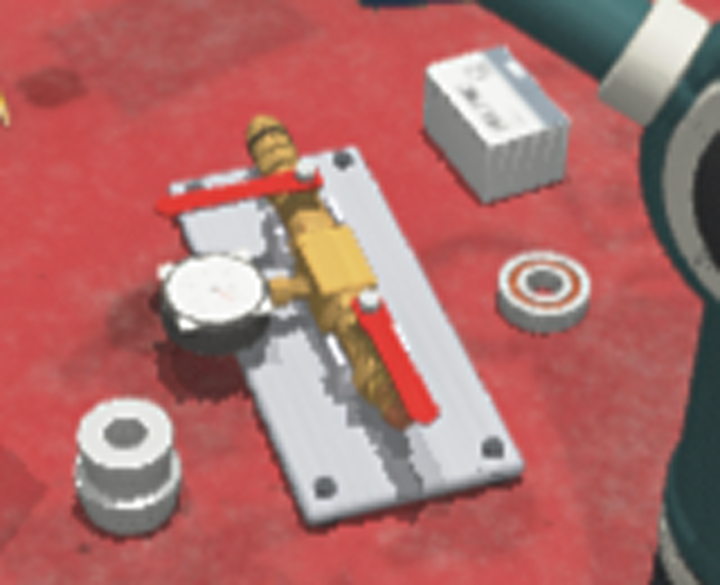

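View pics/t9.png

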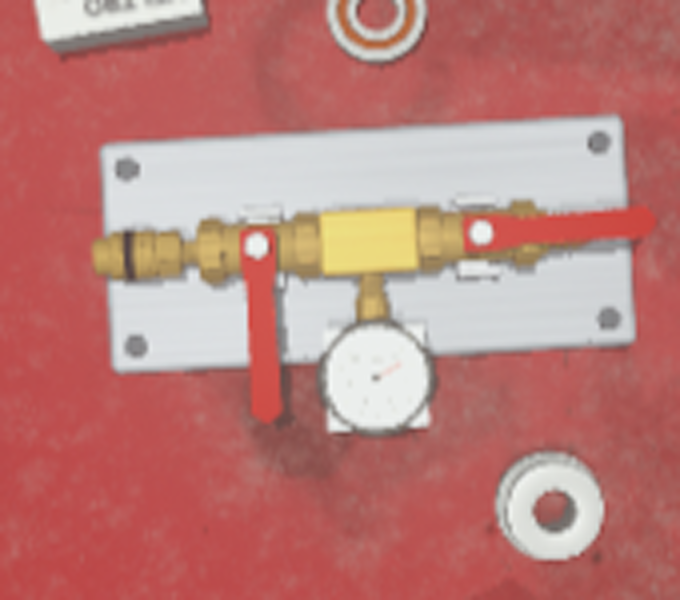

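Both levers are clear in the top view: supply from (257,245) to (267,417), vent from (481,233) to (648,220). The rig's corners and the loose parts sit on the same pixels as before. One numeric check remains.

Run:
```python
from h import *
f=lambda x,y:((x+.5)/4-.5+230,(y+.5)/4-.5+130)
a,b,c,d=[ray("top",f(*p),z)[:2] for p,z in(((257,245),.068),((267,415),.064),((481,233),.068),((648,221),.064))]
l=b-a;m=d-c;print(np.arctan2(l@rx,-l@ry),np.arctan2(-m@rx,m@ry))
```

```text
1.5723549230873506 0.017924578425495268
```

```bash
python3 -c "
from workcell import ctrl
print(ctrl.job_done(), ctrl.get_obs()['clock'])"
```

```text
the job is handed in; nothing more can be done
the job is handed in; nothing more can be done
```

The gauge is out of service: I pushed the supply lever fully shut first, then the vent lever fully open. Both moves used the shut fingertip, with nothing gripped, and I handed the job in at about 11.4 s on the robot's clock.

- **Levers:** the last top picture puts the supply lever at about 1.57 rad (shut) and the vent lever at about 0.02 rad (open).
- **Order:** the vent lever was still at its starting position in the pictures taken when the supply lever was shut.
- **Force:** wrist force readings stayed under about 2 N at every check.
- **Surroundings:** the rig, bushing, bearing and the visible part of the carton showed no movement between the first and last pictures. The arm finished well clear, about 0.35 m to the side.

No check failed. The only disagreement was 1–2 mm between the two cameras on the pivot positions, which is within their calibration. The hand-in reports no verdict, so I have not seen the judged result.

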